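# Refill the care-capsule magazine in the sterilisation room

### The job

Refill the tube magazine for the dental handpiece care unit: put both green capsules into the clear tube through its blue funnel, one on top of the other, coloured half up, so that the first rests on the tube's floor and the second sits on it. Either green one may go first. Leave the orange capsule, the blue capsule and the soap bottle standing where they are.

Things in the scene. Friction and masses are not known exactly. Their poses are not given: they have to be found in the camera images.
- green_1: Green capsule: rigid sealed cylinder, 40 mm diameter, 36 mm tall, about 60 g, white body with green top half and a thin green ring near its foot; stands upright on the counter, coloured half up. Origin: centre of its underside, z axis up along the cylinder. To be loaded; green_2 is identical.
- green_2: Green capsule: rigid sealed cylinder, 40 mm diameter, 36 mm tall, about 60 g, white body with green top half and a thin green ring near its foot; stands upright on the counter, coloured half up. Origin: centre of its underside, z axis up along the cylinder. To be loaded; identical to green_1.
- magazine: The tube magazine, fixed to the counter, upright, 122 mm tall: black foot 110 x 110 x 16 mm, clear vertical tube (bore 50 mm, outside 58 mm), blue funnel at its top, 84 mm across outside and about 76 mm inside at the rim, narrowing over 22 mm to the bore. Origin: centre of the foot's underside, on the tube's axis; z up, x and y along the foot's sides.
- tube_mouth (a point): Centre of the funnel's rim, on the tube's axis, 122 mm above the counter; nothing of the magazine is higher. A capsule let go upright in the funnel slides down the tube by its own weight.
- tube_floor (a point): Centre of the floor inside the magazine's tube, 102 mm straight below tube_mouth (20 mm above the counter). The first capsule stands on it; the second one stands 36 mm higher, on the first.
- orange: Orange capsule, a bystander: rigid sealed cylinder, 40 mm diameter, 36 mm tall, about 60 g, white body with orange top half and a thin orange ring near its foot; stands upright on the counter, coloured half up. Origin: centre of its underside, z axis up along the cylinder. Not to be moved.
- blue: Blue capsule, a bystander: rigid sealed cylinder, 40 mm diameter, 36 mm tall, about 60 g, white body with blue top half and a thin blue ring near its foot; stands upright on the counter, coloured half up. Origin: centre of its underside, z axis up along the cylinder. Not to be moved.
- soap: Green glass soap bottle with a white cap, 64 mm diameter, 150 mm tall, a bystander standing upright. Origin: centre of its underside, z up. Not to be moved.
There are look-alikes about, which are no part of the job. Leave any purple look-alike of the green_1 alone.

How it is judged:
On the way:
1. the first green capsule stands on the tube's floor (((horizontal distance between green_1 and tube_floor below 0.012 m and z of green_1 in the frame of tube_floor between -0.006 and 0.01 m and angle between green_1's own z axis and vertical below 0.2 rad) or (horizontal distance between green_2 and tube_floor below 0.012 m and z of green_2 in the frame of tube_floor between -0.006 and 0.01 m and angle between green_2's own z axis and vertical below 0.2 rad))), for 0.2 s.
At the end, for the whole second after the job is handed in: Both green capsules stand coloured half up in the tube, within 12 mm of its axis and 0.2 rad of upright: one on the tube's floor (underside -6 to 10 mm from it), the other on top of it (underside 30 to 48 mm above the floor); both released and at rest (under 0.02 m/s) (((horizontal distance between each of green_1, green_2 and tube_floor below 0.012 m and z of green_1 in the frame of tube_floor between -0.006 and 0.01 m and angle between each of green_1, green_2's own z axis and vertical below 0.2 rad and z of green_2 in the frame of tube_floor between 0.03 and 0.048 m) or (horizontal distance between each of green_2, green_1 and tube_floor below 0.012 m and z of green_2 in the frame of tube_floor between -0.006 and 0.01 m and angle between each of green_2, green_1's own z axis and vertical below 0.2 rad and z of green_1 in the frame of tube_floor between 0.03 and 0.048 m)) and linear speed of each of green_1, green_2 below 0.02 m/s); the robot touches nothing.
It fails at once if the orange capsule is shifted by more than 30 mm or knocked over (distance of orange from where it was at the start of the episode above 0.03 m or angle between orange's own z axis and vertical above 0.4 rad).
It fails at once if the blue capsule is shifted by more than 30 mm or knocked over (distance of blue from where it was at the start of the episode above 0.03 m or angle between blue's own z axis and vertical above 0.4 rad).
It fails at once if the soap bottle is shifted by more than 30 mm or knocked over (distance of soap from where it was at the start of the episode above 0.03 m or angle between soap's own z axis and vertical above 0.4 rad).
It also fails if it takes over 54 s, if anything falls off the work surface, if the arm or the gripper's body presses on something with over 40 N, if the wrist force passes 120 N, or if a joint passes its speed limit or range.

### The arm

A 7-joint arm with a two-finger parallel gripper is mounted at the origin on the work surface. World frame = base frame: x ahead of the robot, y to its left, z up, the work surface at z = 0. Lengths are in m, angles in rad, forces in N, time in s.
With the tool pointing down it reaches from about 0.4 to 0.875 m from the base axis. Payload 19.3 kg.
Tool frame: the origin (TCP) lies midway between the tips of the shut fingers; the grasp point (between the pads) lies 19 mm behind it; z points along the fingers, y is the line along which they close (so a half turn about z gives the same grasp; the last joint's range is limited). The gripper opens to 85 mm and grips with 20 to 120 N. Pads are 22 mm wide; open, the fingers measure 114 mm over their backs; the gripper's body (76 mm by 85 mm) begins 54 mm behind the grasp point. The pads swing forward as they close: fully open they stand 13 mm farther back than shut.
Start: joints at [1.136, 0.521, -0.036, 1.599, 0.021, 1.021, -0.113], TCP at [0.223, -0.584, 0.231] pointing down, gripper open.
Joint ranges: [-2.91, 2.91], [-0.3, 2.13], [-1.5, 1.42], [0.17, 2.43], [-1.26, 4.41], [0.16, 1.93], [-2.52, 2.52]. Speed limits (rad/s): [1.89, 1.89, 2.39, 2.39, 3.01, 3.01, 3.01].

### API

Orientations are given as [roll, pitch, yaw] about the fixed x, y, z axes, in that order (R = Rz(yaw) Ry(pitch) Rx(roll)).
In Python, from workcell import telemetry, grab_frame, calibration, bot, outline_of, landmark_of gives the robot as it stands. The module is installed in compiled form; this text tells all that it offers.
- The arm moves only by the shell command python3 -m inch 'ROWS' [FORCE]. ROWS is JSON, a list of rows, each a list of 7 numbers: the shift along the tool's x, y, z in m, then the turn, a rotation vector about the tool's x, y, z in rad, then the closure, from 0 (fully open) to 1 (shut). A call has 1 to 5 rows; each row shifts and turns the commanded pose from where the row before left it, along the tool's axes as they then stand; what a row does not reach is not made up. A row lasts 1/10 s, in which the tool goes at most 50 mm and 8.59 degrees, less where a joint would pass 70% of its speed; a pose out of reach is approached as far as the arm can. A call is refused whole if a number of a shift passes 0.05 or a number of a turn 0.15, either way. A call with a gripper value outside its range is refused whole. The fingers move at their own pace and stop on an object; FORCE is the grip in N (left out, the last holds). Time passes only in rows, so rows that do not move let the fingers close. It gives the time, the measured TCP pose, the force, the opening and the grip force at its end, in the units of the state.
- telemetry.observe(): the state, without advancing time (a new reading comes with each control period).
- grab_frame(name): name is "scene" or "top"; returns the picture (400x640x3 uint8, red, green, blue); there is no depth.
- calibration(name): a dict with "fovy" (degrees; the focal length in pixels is half the picture's height over the tangent of half this angle, whatever the lens; pixels are square), "cx", "cy" (the principal point, pixels), "pose" (4x4, takes a point from camera to world coordinates). Camera axes: x right, y down, z forward; pixel columns grow to the right and rows downward; lengths in m; the calibration is good to about 2 mm. A picture is of the moment at which its call begins. calibration takes no time and is no camera call.
- bot.job_done(): hands the job in; it is judged then, once.
Trained networks look in the newest picture that a camera, given by its name, has taken for a name from the list of things; names that differ only in an ending like _2 or _b are one class to them, and where a whole thing is asked for, a point or a joint stands for the part that bears it (a point fixed in the world has none). Each returns a list of dicts, best first, with "score" (0 to 1); they miss things now and then, are a little off and sometimes report something else, mostly with a low value. They report only what shows in the picture. A call takes as long as a camera call. They do not tell look-alikes from the thing itself.
- outline_of(label, camera): "region" (400x640 bool, what is visible of it) and "rect" ([left, top, right, bottom] in pixels, round what is visible of it).
- landmark_of(label, camera): "xy" ([column, row] in pixels: a listed point, or the origin of a listed thing).
The state is a dict: "clock": time; "qpos": joint angles; "qd": joint speeds; "joint_efforts": joint torques, N m; "position": TCP position; "tool_rot": TCP orientation; "force": force on the tool from outside, world axes, zero at the start; "moment": the same for the moment, N m; "grip_width": finger opening in m; "finger_force": force on a finger pad.
Only numpy, scipy, OpenCV 4.12 (cv2) and the standard library are available. Lean on these libraries where they do the work, as an engineer would, in place of code of your own. Each camera call takes 0.05 s, during which the arm holds its last target. There are 200 camera calls.

## Working session

There is one attempt and no reset: what is moved stays moved. The work goes in short steps, Python scripts to look and compute and a shell command to move; the robot and the scene stay as the last step left them, time stands still between calls to the robot, and variables do not carry over. Pictures are saved under pics/ and viewed, at most 10 in all, crops included, and the job is handed in when it is done.

```bash
mkdir -p pics; python3 - <<'E'
from workcell import *
import cv2,numpy as np
for n in("scene","top"):
    cv2.imwrite(f"pics/{n}0.png",cv2.cvtColor(grab_frame(n),cv2.COLOR_RGB2BGR))
    c=calibration(n);print(n,c["fovy"],c["cx"],c["cy"],np.round(c["pose"],3).tolist())
    for l in("green_1","magazine","tube_mouth","orange","blue","soap"):
        print(l,[(round(d["score"],2),np.round(d["xy"]).tolist()) for d in landmark_of(l,n)])
s=telemetry.observe();print(s["clock"],s["position"],s["tool_rot"],s["grip_width"],s["force"])
E
```

```text
scene 46.59278364050745 318.1583489367014 195.0706563151022 [[-0.265, 0.637, -0.724, 1.265], [0.964, 0.174, -0.2, 0.166], [-0.001, -0.751, -0.661, 0.705], [0.0, 0.0, 0.0, 1.0]]
green_1 [(0.87, [293.0, 181.0]), (0.86, [267.0, 209.0]), (0.72, [251.0, 237.0])]
magazine [(0.6, [386.0, 204.0]), (0.22, [265.0, 206.0])]
tube_mouth [(0.64, [390.0, 160.0])]
orange [(0.58, [216.0, 194.0]), (0.31, [270.0, 207.0])]
blue [(0.75, [222.0, 170.0])]
soap [(0.6, [298.0, 285.0]), (0.24, [295.0, 182.0])]
top 50.57274473212834 318.17506423943746 209.9530218051655 [[0.002, -0.997, 0.077, 0.507], [-1.0, -0.003, -0.008, 0.001], [0.008, -0.077, -0.997, 1.133], [0.0, 0.0, 0.0, 1.0]]
green_1 [(0.66, [368.0, 222.0]), (0.6, [369.0, 188.0]), (0.53, [365.0, 260.0])]
magazine [(0.65, [275.0, 256.0])]
tube_mouth [(0.71, [427.0, 264.0]), (0.6, [270.0, 254.0])]
orange [(0.71, [420.0, 226.0]), (0.54, [272.0, 252.0])]
blue [(0.74, [427.0, 262.0])]
soap [(0.64, [324.0, 152.0])]
0.7 [ 0.2229228  -0.58387684  0.23130419] [-3.14157965e+00  2.67988201e-05  3.64716410e-01] 0.08551027817802011 [-0.35959029 -0.30189995  0.33870342]
```

```bash
python3 - <<'E'
import cv2,numpy as np
a=cv2.imread("pics/scene0.png")[120:320,180:440];b=cv2.imread("pics/top0.png")[120:320,230:490]
cv2.imwrite("pics/both0.png",np.vstack([cv2.resize(x,None,fx=1.5*1,fy=1.5) if 0 else cv2.resize(x,(390*1,300)) for x in(a,b)]))
cv2.imwrite("pics/full.png",np.hstack([cv2.resize(x,(400*1,300)) for x in(a,b)]))
E
```

```text
(no output)
```

View pics/full.png

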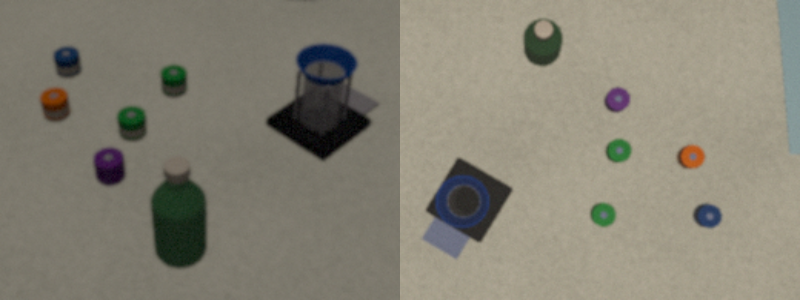

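View pics/top0.png

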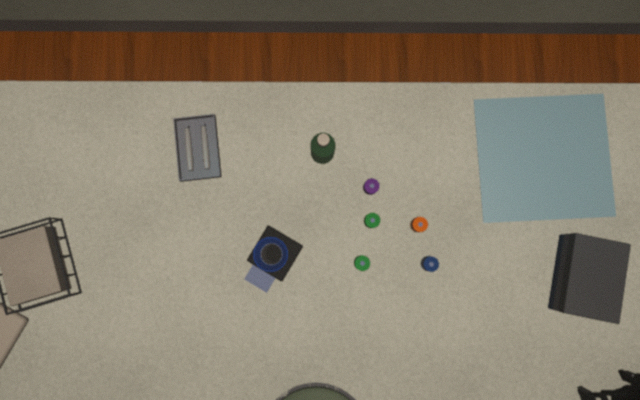

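In top view, the candidates are green (372,220), green (362,263), and the purple look-alike (371,186). The others are orange (420,225), blue (430,264), magazine (271,254) and soap (322,145). I choose the two with green lids. The crop shows both green, standing coloured half up.

```bash
cat > h.py <<'E'
from workcell import *
import cv2,numpy as np
def ray(n,uv,z):
    c=calibration(n);f=200/np.tan(np.radians(c["fovy"])/2);P=np.array(c["pose"])
    d=P[:3,:3]@np.array([(uv[0]-c["cx"])/f,(uv[1]-c["cy"])/f,1]);o=P[:3,3]
    return o+d*(z-o[2])/d[2]
def proj(n,p):
    c=calibration(n);f=200/np.tan(np.radians(c["fovy"])/2);P=np.array(c["pose"])
    q=P[:3,:3].T@(np.asarray(p)-P[:3,3]);return f*q[0]/q[2]+c["cx"],f*q[1]/q[2]+c["cy"]
def blobs(img,lo,hi,amin=25):
    m=cv2.inRange(cv2.cvtColor(cv2.GaussianBlur(img,(3,3),0),cv2.COLOR_RGB2HSV),lo,hi)
    k,_,s,ce=cv2.connectedComponentsWithStats(m)
    return [(ce[i].round(1).tolist(),s[i].tolist()) for i in range(1,k) if s[i,4]>=amin]
COL=dict(green=((50,120,50),(80,255,255)),orange=((5,140,90),(20,255,255)),blue=((105,110,40),(120,255,255)),purple=((130,70,40),(160,255,255)))
E
python3 - <<'E'
from h import *
for n in("top","scene"):
    im=cv2.cvtColor(cv2.imread(f"pics/{n}0.png"),cv2.COLOR_BGR2RGB)
    for k,(lo,hi) in COL.items():
        for c,s in blobs(im,lo,hi):
            print(n,k,c,s,ray(n,c,.032 if n=="top" else .028).round(4), 'rim' ,ray(n,c,.118).round(3))
    for l,zs in(("green_1",0),("tube_mouth",.122),("magazine",0),("orange",0),("blue",0),("soap",0)):
        print(n,l,[(round(d["score"],2),ray(n,d["xy"],zs).round(3).tolist()) for d in landmark_of(l,n)])
E
```

```text
top green [371.7, 220.1] [365, 214, 14, 13, 110] [ 0.5653 -0.1474  0.032 ] rim [ 0.561 -0.136  0.118]
top green [361.7, 262.7] [355, 257, 14, 13, 106] [ 0.455  -0.1207  0.032 ] rim [ 0.459 -0.111  0.118]
top orange [26.9, 59.7] [0, 32, 65, 48, 1955] [0.9912 0.77   0.032 ] rim [0.953 0.71  0.118]
top orange [98.1, 55.8] [70, 32, 58, 48, 2580] [1.003  0.5813 0.032 ] rim [0.964 0.536 0.118]
top orange [165.4, 57.3] [133, 33, 70, 48, 2939] [0.9999 0.4018 0.032 ] rim [0.961 0.37  0.118]
top orange [336.6, 57.3] [199, 33, 278, 49, 11785] [ 1.0026 -0.0564  0.032 ] rim [ 0.964 -0.052  0.118]
top orange [507.1, 57.8] [479, 34, 58, 48, 2560] [ 1.0038 -0.5157  0.032 ] rim [ 0.965 -0.475  0.118]
top orange [570.0, 60.7] [538, 35, 72, 47, 2247] [ 0.9967 -0.6856  0.032 ] rim [ 0.958 -0.632  0.118]
top orange [627.9, 57.9] [615, 35, 25, 47, 912] [ 1.0054 -0.843   0.032 ] rim [ 0.966 -0.777  0.118]
top orange [474.1, 47.6] [471, 39, 7, 19, 54] [ 1.0317 -0.4273  0.032 ] rim [ 0.991 -0.394  0.118]
top orange [419.3, 224.0] [412, 217, 16, 15, 170] [ 0.5555 -0.2716  0.032 ] rim [ 0.552 -0.25   0.118]
to
[... 1390 characters left out ...]
2.7, 157.6] [216, 153, 14, 9, 84] [ 0.4525 -0.2987  0.028 ] rim [ 0.561 -0.237  0.118]
scene blue [390.2, 173.2] [380, 170, 22, 6, 59] [0.4055 0.1028 0.028 ] rim [0.52  0.111 0.118]
scene purple [250.2, 226.4] [242, 219, 18, 18, 210] [ 0.6545 -0.1471  0.028 ] rim [ 0.736 -0.105  0.118]
scene green_1 [(0.87, [0.46, -0.119, 0.0]), (0.86, [0.568, -0.145, 0.0]), (0.72, [0.657, -0.148, -0.0])]
scene tube_mouth [(0.64, [0.482, 0.104, 0.122])]
scene magazine [(0.6, [0.483, 0.108, 0.0]), (0.22, [0.559, -0.152, 0.0])]
scene orange [(0.58, [0.551, -0.276, 0.0]), (0.31, [0.562, -0.141, 0.0])]
scene blue [(0.75, [0.467, -0.297, 0.0])]
scene soap [(0.6, [0.75, -0.016, 0.0]), (0.24, [0.463, -0.113, 0.0])]
```

```bash
python3 -m inch '[[0,0,0,0,0,0.122,0],[0,0,0,0,0,0.122,0],[0,0,0,0,0,0.121,0],[0.028,-0.036,0,0,0,0,0],[0.028,-0.036,0,0,0,0,0]]'
python3 -m inch '[[0.028,-0.036,0,0,0,0,0],[0.028,-0.036,0,0,0,0,0],[0.028,-0.036,0,0,0,0,0],[0.028,-0.036,0,0,0,0,0],[0.028,-0.036,0,0,0,0,0]]'
python3 -m inch '[[0.028,-0.036,0,0,0,0,0],[0.028,-0.036,0,0,0,0,0],[0.028,-0.036,0,0,0,0,0],[0.028,-0.036,0,0,0,0,0],[0.028,-0.036,0,0,0,0,0]]'
```

```text
clock: 1.8
position: [0.2789, -0.5113, 0.231]
tool_rot: [3.142, 0.0, -0.003]
force: [1.1, -1.0, 0.2]
grip_width: 0.0855
finger_force: 0.0
clock: 2.3
position: [0.4199, -0.3304, 0.2315]
tool_rot: [3.141, -0.0, -0.0]
force: [0.6, -0.4, -0.7]
grip_width: 0.0856
finger_force: 0.0
clock: 2.8
position: [0.56, -0.1504, 0.2315]
tool_rot: [3.141, -0.0, -0.0]
force: [0.7, 0.2, 0.4]
grip_width: 0.0853
finger_force: 0.0
```

```bash
python3 -m inch '[[0.004,-0.0025,0.04,0,0,0,0],[0,0,0.04,0,0,0,0],[0,0,0.04,0,0,0,0],[0,0,0.035,0,0,0,0],[0,0,0,0,0,0,0]]'
python3 - <<'E'
from h import *
a=grab_frame("scene")[130:250,190:350];b=grab_frame("top")[170:290,290:450]
cv2.imwrite("pics/a1.png",cv2.cvtColor(np.hstack([cv2.resize(x,(400,300)) for x in(a,b)]),cv2.COLOR_RGB2BGR))
E
```

```text
clock: 3.3
position: [0.5607, -0.1488, 0.0726]
tool_rot: [-3.14, 0.006, 0.0]
force: [-0.5, -0.1, 1.1]
grip_width: 0.0853
finger_force: 0.0
```

View pics/a1.png

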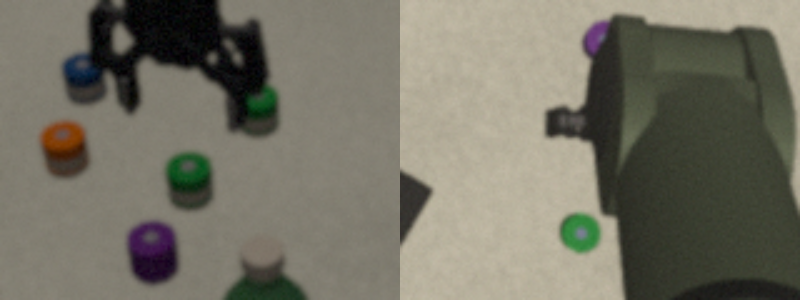

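The scene crop shows the open fingers straddling the green capsule, whose lid is at crop (188,172), full-image (265,199). Purple and orange are clear of the fingers. I'll descend.

```bash
python3 -m inch '[[0.001,0,0.025,0,0,0,0],[0,0,0.023,0,0,0,0],[0,0,0,0,0,0,0],[0,0,0,0,0,0,0]]'
```

```text
clock: 3.8
position: [0.565, -0.1497, 0.0302]
tool_rot: [3.141, -0.002, -0.0]
force: [0.2, 0.1, -0.3]
grip_width: 0.0852
finger_force: 0.0
```

```bash
python3 -m inch '[[-0.001,-0.002,0.006,0,0,0,0.2],[0,0,0,0,0,0,1],[0,0,0,0,0,0,1],[0,0,0,0,0,0,1],[0,0,0,0,0,0,1]]' 40; python3 -m inch '[[0,0,0,0,0,0,1],[0,0,0,0,0,0,1],[0,0,0,0,0,0,1],[0,0,0,0,0,0,1]]'
```

```text
clock: 4.3
position: [0.5634, -0.1475, 0.0231]
tool_rot: [3.141, -0.001, -0.0]
force: [-2.6, 1.1, 9.5]
grip_width: 0.0382
finger_force: 39.0
clock: 4.7
position: [0.5633, -0.1475, 0.0231]
tool_rot: [3.141, -0.001, -0.0]
force: [-2.0, 0.5, 10.6]
grip_width: 0.0381
finger_force: 39.0
```

```bash
python3 -m inch '[[0,0,-0.03,0,0,0,1],[0,0,-0.045,0,0,0,1],[0,0,-0.05,0,0,0,1],[0,0,-0.05,0,0,0,1],[-0.014,-0.0425,0,0,0,0,1]]'
python3 -m inch '[[-0.014,-0.0425,0,0,0,0,1],[-0.014,-0.0425,0,0,0,0,1],[-0.014,-0.0425,0,0,0,0,1],[-0.014,-0.0425,0,0,0,0,1],[-0.014,-0.0425,0,0,0,0,1]]'
python3 -m inch '[[0,0,0,0,0,0,1],[0,0,0,0,0,0,1],[0,0,0,0,0,0,1]]'
python3 - <<'E'
from h import *
p=telemetry.observe()["position"];print(p)
a=grab_frame("scene");cv2.imwrite("pics/s2.png",cv2.cvtColor(a,cv2.COLOR_RGB2BGR))
print(blobs(a,*COL["green"]),blobs(a,*COL["blue"]))
for z in(.024,.02):print(proj("scene",[p[0],p[1],p[2]-z+.028]))
cv2.imwrite("pics/s2c.png",cv2.cvtColor(cv2.resize(a[60:240,300:480],(600,600),interpolation=cv2.INTER_CUBIC),cv2.COLOR_RGB2BGR))
E
```

```text
clock: 5.2
position: [0.5523, -0.1096, 0.2037]
tool_rot: [3.138, -0.01, -0.007]
force: [1.1, 1.2, -1.5]
grip_width: 0.0383
finger_force: 40.6
clock: 5.7
position: [0.4784, 0.109, 0.1978]
tool_rot: [-3.141, -0.001, -0.0]
force: [0.4, 0.4, -1.2]
grip_width: 0.0379
finger_force: 40.6
clock: 6.0
position: [0.4794, 0.1066, 0.1975]
tool_rot: [3.141, -0.0, -0.001]
force: [0.7, -0.3, -1.0]
grip_width: 0.0384
finger_force: 40.6
[0.4793685  0.10663047 0.19745624]
[([395.3, 125.9], [386, 121, 20, 11, 140]), ([292.4, 169.6], [286, 165, 14, 9, 91])] [([59.9, 147.3], [42, 140, 37, 15, 73]), ([392.5, 157.9], [374, 150, 37, 21, 402]), ([222.8, 157.6], [216, 153, 14, 9, 83]), ([390.0, 173.3], [380, 170, 22, 6, 63])]
(np.float64(395.33337471807135), np.float64(127.19949638758368))
(np.float64(395.55489238918983), np.float64(125.47008540386622))
```

View pics/s2c.png

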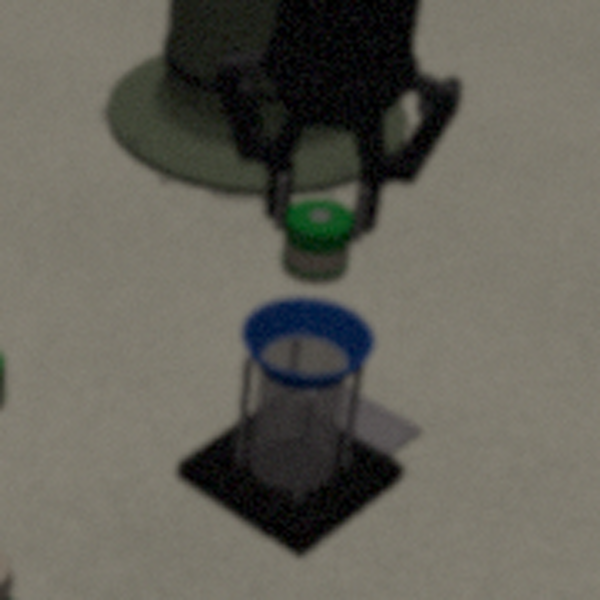

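Capsule is held upright with its lid at crop (320,220), full-image (396,126). The funnel rim spans crop columns 243–373. I'll fit the rim in both views to get its centre.

```bash
python3 - <<'E'
from h import *
from scipy.optimize import least_squares
t=np.linspace(0,2*np.pi,400)
def bbox(n,c):
    p=np.array([proj(n,[c[0]+.042*np.cos(a),c[1]+.042*np.sin(a),.12]) for a in t]);return np.r_[p.min(0),p.max(0)]
for n in("scene","top"):
    im=cv2.cvtColor(cv2.imread(f"pics/{n}0.png"),cv2.COLOR_BGR2RGB)
    m=cv2.inRange(cv2.cvtColor(im,cv2.COLOR_RGB2HSV),(105,90,30),(125,255,255))
    k,_,s,_c=cv2.connectedComponentsWithStats(m)
    for i in range(1,k):
        if s[i,4]>200:
            b=np.r_[s[i,0]-.5,s[i,1]-.5,s[i,0]+s[i,2]-.5,s[i,1]+s[i,3]-.5]
            w=np.array([1,1,1,0 if n=="scene" else 1])
            r=least_squares(lambda c:w*(bbox(n,c)-b),[.479,.108],diff_step=1e-4);print(n,b,r.x.round(4),r.fun.round(2))
E
```

```text
Traceback (most recent call last):
  File "h.py", line 8, in proj
    c=calibration(n);f=200/np.tan(np.radians(c["fovy"])/2);P=np.array(c["pose"])
ValueError: time passes only in moves, steps and waits
```

```bash
sed -i 's/^def ray/import functools\ncalibration=functools.cache(calibration)\ndef ray/' h.py; python3 - <<'E'
from h import *
from scipy.optimize import least_squares
t=np.linspace(0,2*np.pi,100)
def bbox(n,c):
    p=np.array([proj(n,[c[0]+.042*np.cos(a),c[1]+.042*np.sin(a),.12]) for a in t]);return np.r_[p.min(0),p.max(0)]
for n in("scene","top"):
    im=cv2.cvtColor(cv2.imread(f"pics/{n}0.png"),cv2.COLOR_BGR2RGB)
    m=cv2.inRange(cv2.cvtColor(im,cv2.COLOR_RGB2HSV),(105,90,30),(125,255,255))
    k,_,s,_c=cv2.connectedComponentsWithStats(m)
    for i in range(1,k):
        if s[i,4]>200:
            b=np.r_[s[i,0]-.5,s[i,1]-.5,s[i,0]+s[i,2]-.5,s[i,1]+s[i,3]-.5]
            w=np.array([1,1,1,0 if n=="scene" else 1])
            r=least_squares(lambda c:w*(bbox(n,c)-b),[.479,.108],diff_step=1e-4);print(n,b,r.x.round(4),r.fun.round(2))
print(telemetry.observe()["clock"])
E
```

```text
scene [372.5 149.5 411.5 176.5] [0.482  0.1088] [-0.89 -0.1   0.88 -0.  ]
top [252.5 235.5 287.5 271.5] [0.4806 0.1072] [-0.17  0.27  0.17 -0.26]
6.05
```

Rim centre is about (0.481, 0.108), and the capsule sits at the TCP to within about 1 mm. I'll correct, lower it into the funnel and check.

```bash
python3 -m inch '[[0.0015,-0.0015,0.025,0,0,0,1],[0,0,0.025,0,0,0,1],[0,0,0.02,0,0,0,1],[0,0,0,0,0,0,1],[0,0,0,0,0,0,1]]'; python3 -m inch '[[0,0,0,0,0,0,1],[0,0,0,0,0,0,1]]'
```

```text
clock: 6.55
position: [0.4809, 0.1083, 0.1277]
tool_rot: [3.141, 0.0, -0.002]
force: [0.3, -0.9, 0.1]
grip_width: 0.0381
finger_force: 40.6
clock: 6.75
position: [0.4812, 0.109, 0.1283]
tool_rot: [-3.141, -0.002, -0.001]
force: [0.1, 0.6, -1.1]
grip_width: 0.0383
finger_force: 40.6
```

```bash
python3 -m inch '[[0,0.0005,0.002,0,0,0,1],[0,0,0,0,0,0,1],[0,0,0,0,0,0,0.3],[0,0,0,0,0,0,0.3],[0,0,0,0,0,0,0.3]]'; python3 -m inch '[[0,0,-0.02,0,0,0,0.3],[0,0,-0.03,0,0,0,0.2],[0,0,-0.03,0,0,0,0],[0,0,0,0,0,0,0]]'
python3 - <<'E'
from h import *
a=grab_frame("scene")
print(blobs(a,*COL["green"],15))
for c in([.481,.108,.048],[.481,.108,.084]):print(proj("scene",c))
cv2.imwrite("pics/s3c.png",cv2.cvtColor(cv2.resize(a[60:240,300:480],(600,600),interpolation=cv2.INTER_CUBIC),cv2.COLOR_RGB2BGR))
E
```

```text
clock: 7.25
position: [0.4806, 0.1086, 0.1253]
tool_rot: [-3.142, -0.0, -0.0]
force: [-0.1, -0.4, -0.4]
grip_width: 0.0599
finger_force: 0.0
clock: 7.65
position: [0.4821, 0.109, 0.2086]
tool_rot: [-3.14, -0.005, -0.0]
force: [0.5, -0.2, -0.2]
grip_width: 0.0854
finger_force: 0.0
[([292.4, 169.7], [286, 165, 14, 10, 94]), ([299.4, 256.6], [296, 254, 6, 6, 16])]
(np.float64(388.21370376355077), np.float64(187.3153460307739))
(np.float64(389.8772783231045), np.float64(174.43664916648967))
```

View pics/s3c.png

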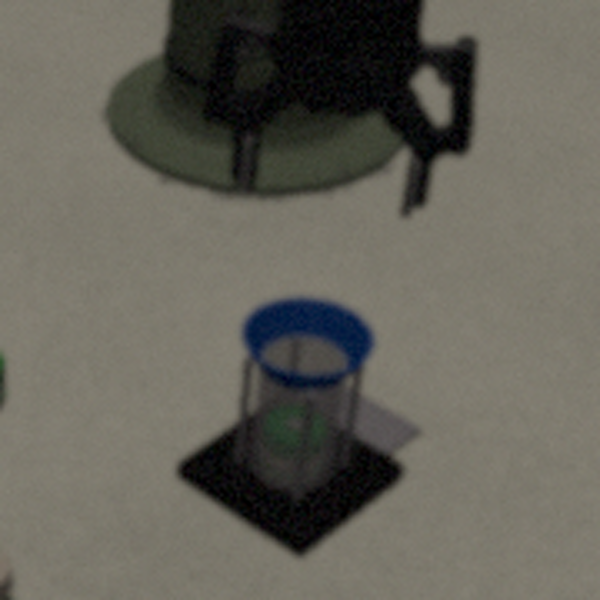

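The first capsule shows through the tube wall at crop (295,428), full-image (388,188). That matches a capsule standing on the floor, predicted at (388,187). Now the second one, at (0.454, -0.121).

```bash
python3 -m inch '[[-0.0055,0.046,0,0,0,0,0],[-0.0055,0.046,0,0,0,0,0],[-0.0055,0.046,0,0,0,0,0],[-0.0055,0.046,0,0,0,0,0],[-0.005,0.046,0,0,0,0,0]]'; python3 -m inch '[[0,0,0.02,0,0,0,0],[0,0,0.04,0,0,0,0],[0,0,0.045,0,0,0,0],[0,0,0.03,0,0,0,0],[0,0,0,0,0,0,0]]';  python3 -m inch '[[0,0,0,0,0,0,0],[0,0,0,0,0,0,0]]'
```

```text
clock: 8.2
position: [0.4526, -0.1232, 0.2045]
tool_rot: [-3.142, 0.001, -0.0]
force: [1.0, 0.5, -0.8]
grip_width: 0.0858
finger_force: 0.0
clock: 8.7
position: [0.451, -0.1208, 0.0667]
tool_rot: [-3.14, 0.007, 0.0]
force: [-0.9, -0.6, 1.6]
grip_width: 0.0854
finger_force: 0.0
clock: 8.9
position: [0.4543, -0.1216, 0.0716]
tool_rot: [3.141, -0.002, -0.0]
force: [0.1, 0.4, -0.3]
grip_width: 0.0852
finger_force: 0.0
```

```bash
python3 -m inch '[[0,0,0.025,0,0,0,0],[0,0,0.023,0,0,0,0],[0,0,0,0,0,0,0],[0,0,0,0,0,0,0],[0,0,0,0,0,0,0]]'; python3 -m inch '[[0,0,0,0,0,0,1],[0,0,0,0,0,0,1],[0,0,0,0,0,0,1],[0,0,0,0,0,0,1],[0,0,0,0,0,0,1]]' 40;python3 -m inch '[[0,0,0,0,0,0,1],[0,0,0,0,0,0,1],[0,0,0,0,0,0,1]]'
```

```text
clock: 9.4
position: [0.4544, -0.1216, 0.0238]
tool_rot: [3.141, -0.002, -0.0]
force: [0.3, -0.1, 0.6]
grip_width: 0.0854
finger_force: 0.0
clock: 9.9
position: [0.4538, -0.1215, 0.0228]
tool_rot: [3.141, -0.0, -0.0]
force: [-2.1, 0.9, 15.2]
grip_width: 0.0386
finger_force: 38.3
clock: 10.2
position: [0.4538, -0.1215, 0.0229]
tool_rot: [3.141, -0.001, -0.0]
force: [-1.8, 0.4, 14.5]
grip_width: 0.0381
finger_force: 38.3
```

Lift, then go to (0.481, 0.108): dx +0.027, tool dy −0.230.

```bash
python3 -m inch '[[0,0,-0.03,0,0,0,1],[0,0,-0.045,0,0,0,1],[0,0,-0.05,0,0,0,1],[0,0,-0.05,0,0,0,1],[0.0055,-0.046,0,0,0,0,1]]'
python3 -m inch '[[0.0055,-0.046,0,0,0,0,1],[0.0055,-0.046,0,0,0,0,1],[0.0055,-0.046,0,0,0,0,1],[0.005,-0.046,0,0,0,0,1],[0,0,0,0,0,0,1]]'
python3 -m inch '[[0,0,0,0,0,0,1],[0,0,0,0,0,0,1],[0,0,0,0,0,0,1]]'
python3 - <<'E'
from h import *
p=telemetry.observe()["position"]
a=grab_frame("scene")
print(p,blobs(a,*COL["green"]),proj("scene",[p[0],p[1],p[2]-.021+.028]))
E
```

```text
clock: 10.7
position: [0.4611, -0.0798, 0.2029]
tool_rot: [3.139, -0.009, -0.008]
force: [2.3, 1.6, -2.2]
grip_width: 0.038
finger_force: 40.9
clock: 11.2
position: [0.4805, 0.1148, 0.1974]
tool_rot: [-3.139, -0.0, 0.007]
force: [0.4, -0.7, -1.4]
grip_width: 0.0382
finger_force: 40.9
clock: 11.5
position: [0.4806, 0.1074, 0.1973]
tool_rot: [3.141, 0.0, -0.002]
force: [0.1, 0.0, -0.8]
grip_width: 0.0381
finger_force: 40.9
[0.48059636 0.10743516 0.1973269 ] [([395.7, 125.9], [386, 121, 20, 11, 135]), ([284.1, 257.3], [281, 250, 9, 14, 43])] (np.float64(395.8111255555243), np.float64(126.35078291376948))
```

The lid is where the pose predicts. Lower and release.

```bash
python3 -m inch '[[0,-0.0005,0.025,0,0,0,1],[0,0,0.025,0,0,0,1],[0,0,0.021,0,0,0,1],[0,0,0,0,0,0,1],[0,0,0,0,0,0,1]]'; python3 -m inch '[[0,0,0,0,0,0,1],[0,0,0,0,0,0,1],[0,0,0,0,0,0,0.3],[0,0,0,0,0,0,0.3],[0,0,0,0,0,0,0.3]]'; python3 -m inch '[[0,0,-0.02,0,0,0,0.3],[0,0,-0.03,0,0,0,0.2],[0,0,-0.03,0,0,0,0],[0,0,0,0,0,0,0],[0,0,0,0,0,0,0]]'
python3 - <<'E'
from h import *
a=grab_frame("scene")
for c in([.481,.108,.038],[.481,.108,.092],[.481,.108,.083]):print(proj("scene",c))
cv2.imwrite("pics/s4c.png",cv2.cvtColor(cv2.resize(a[60:240,300:480],(600,600),interpolation=cv2.INTER_CUBIC),cv2.COLOR_RGB2BGR))
E
```

```text
clock: 12.05
position: [0.4808, 0.1086, 0.1268]
tool_rot: [3.141, 0.0, -0.001]
force: [-0.4, -0.1, -0.1]
grip_width: 0.0381
finger_force: 40.9
clock: 12.55
position: [0.4807, 0.1091, 0.1265]
tool_rot: [-3.141, -0.0, -0.0]
force: [-0.1, 0.3, -0.1]
grip_width: 0.0599
finger_force: 0.0
clock: 13.05
position: [0.4808, 0.1091, 0.2066]
tool_rot: [-3.141, -0.001, -0.0]
force: [-0.4, -0.9, 0.5]
grip_width: 0.0855
finger_force: 0.0
(np.float64(387.7653780028022), np.float64(190.78609613089478))
(np.float64(390.25788736443576), np.float64(171.49013352103168))
(np.float64(389.8299880738505), np.float64(174.80275045199056))
```

View pics/s4c.png

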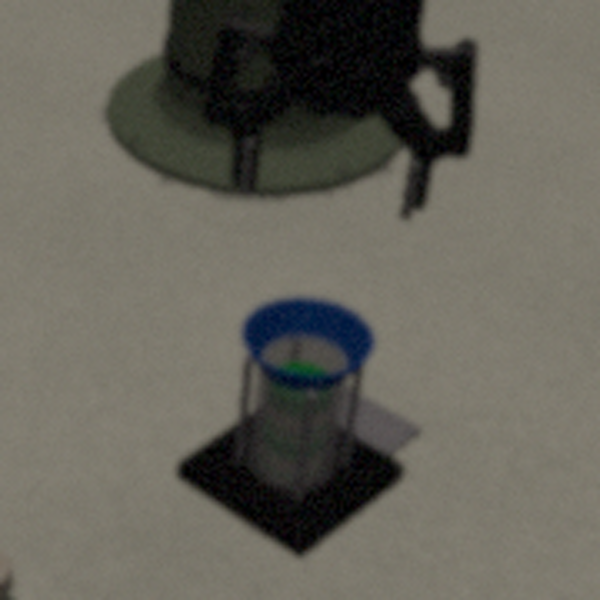

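The second lid shows at crop (300,378), full-image (390,173). That fits a capsule standing on the first, whose green is still visible below it near crop (290,440). The gripper is clear of everything, so I'm handing in.

```bash
python3 -m inch '[[0,0,0,0,0,0,0],[0,0,0,0,0,0,0],[0,0,0,0,0,0,0]]' >/dev/null; python3 -c "from workcell import bot;print(bot.job_done())"
```

```text
the job is handed in; nothing more can be done
None
```

Both green capsules are stacked in the tube, coloured half up, as far as the camera shows; the bystanders were not touched, and the job was handed in at about 13 s on the robot's clock (no verdict came back).

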